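Mark the morning feeding round on the tally plungers

TASK

Mark the morning feed on the bench tally: lightly press the white plunger, then the yellow, then the black, each from above and only about half-way down (its top sinks about 12 mm from fully up), where it stays when you let go. A plunger at its bottom stop would mean that the evening feed is done too, so do not push one that far and do not pull one back up. Grasp nothing, and leave the jar and the other things on the bench where they are.

Things in the scene. Friction and masses are not known exactly. Their poses are not given: they have to be found in the camera images.
- tally_white: Tally block of the white plunger: a pale beech block 70 x 70 x 40 mm high, fixed to the bench, with a brass collar (32 mm across, 6 mm high, its top 46 mm above the bench) in the middle of its top. Origin at the centre of the underside, z up.
- white_top (a point): Centre of the top face of the white plunger's cap, a round flat white plastic cap 44 mm across and 12 mm thick on a 16 mm metal stem, straight above the block's centre. The face is 82 mm above the bench when the plunger is fully up, 70 mm at half-way (a black ring on the stem then meets the collar), 58 mm at the bottom stop. It moves with the plunger.
- plunger_white (a joint): How far the white plunger is pushed down, in m: 0 fully up, 0.012 half-way, 0.024 at the bottom stop. It starts 0 to 0.003 down. No spring: it slides straight down against about 4 N of friction (plus about 12 N per m/s of speed) and stays where it is left.
- tally_yellow: Tally block of the yellow plunger: a pale beech block 70 x 70 x 40 mm high, fixed to the bench, with a brass collar (32 mm across, 6 mm high, its top 46 mm above the bench) in the middle of its top. Origin at the centre of the underside, z up.
- yellow_top (a point): Centre of the top face of the yellow plunger's cap, a round flat yellow plastic cap 44 mm across and 12 mm thick on a 16 mm metal stem, straight above the block's centre. The face is 82 mm above the bench when the plunger is fully up, 70 mm at half-way (a black ring on the stem then meets the collar), 58 mm at the bottom stop. It moves with the plunger.
- plunger_yellow (a joint): How far the yellow plunger is pushed down, in m: 0 fully up, 0.012 half-way, 0.024 at the bottom stop. It starts 0 to 0.003 down. No spring: it slides straight down against about 4 N of friction (plus about 12 N per m/s of speed) and stays where it is left.
- tally_black: Tally block of the black plunger: a pale beech block 70 x 70 x 40 mm high, fixed to the bench, with a brass collar (32 mm across, 6 mm high, its top 46 mm above the bench) in the middle of its top. Origin at the centre of the underside, z up.
- black_top (a point): Centre of the top face of the black plunger's cap, a round flat black plastic cap 44 mm across and 12 mm thick on a 16 mm metal stem, straight above the block's centre. The face is 82 mm above the bench when the plunger is fully up, 70 mm at half-way (a black ring on the stem then meets the collar), 58 mm at the bottom stop. It moves with the plunger.
- plunger_black (a joint): How far the black plunger is pushed down, in m: 0 fully up, 0.012 half-way, 0.024 at the bottom stop. It starts 0 to 0.003 down. No spring: it slides straight down against about 4 N of friction (plus about 12 N per m/s of speed) and stays where it is left.
- jar: Glass feeding jar shut with a clamp lid of wire, 84 mm across, 120 mm high, 0.4 to 0.8 kg, standing loose. Origin at the centre of its underside, z up. To be left alone.
- pot: Empty terracotta pot, 84 mm across the rim, 80 mm high, loose. Origin at the centre of its underside, z up. To be left alone.
- brush: Brush with a red plastic handle and grey bristles, 220 mm long, lying loose along its x axis. Origin on its underside. To be left alone.
- bundle: Bundle of brown willow sticks tied firm, 200 mm long, 34 mm wide, 32 mm high, lying loose along its x axis. Origin at the middle of its underside. To be left alone.
- scoop: Steel scoop, 195 mm long, 70 mm wide, 36 mm high, lying loose, its handle along its -x axis. Origin on its underside near the back of the pan. To be left alone.
- bowl: White ceramic bowl, 110 mm across, 45 mm high, loose. Origin at the centre of its underside, z up. To be left alone.
Not all that is in view belongs to the job. Leave any pink or purple look-alike of the tally_white alone.

How it is judged:
On the way, in this order (a step that is already met when the one before it is completed fails the run):
1. The white plunger stands about half-way down (value of joint plunger_white between 0.006 and 0.018 m), for 0.2 s.
2. Then the yellow plunger stands about half-way down (value of joint plunger_yellow between 0.006 and 0.018 m), for 0.2 s.
3. Then the black plunger stands about half-way down (value of joint plunger_black between 0.006 and 0.018 m), for 0.2 s.
At the end, for the whole second after the job is handed in: All three plungers stand half-way down (12 mm below fully up, give or take 6 mm), and the jar, pot, brush, bundle, scoop and bowl are within 20 mm of where they stood (all of step 1 and all of step 2 and all of step 3 and distance of each of jar, pot, brush, bundle, scoop, bowl from where it was at the start of the episode below 0.02 m); the robot touches nothing.
It fails at once if a plunger is pushed down before the one ahead of it in the order (white, yellow, black) is half-way down ((value of joint plunger_yellow above 0.005 m and value of joint plunger_white below 0.006 m) or (value of joint plunger_black above 0.005 m and value of joint plunger_yellow below 0.006 m)).
It fails at once if a plunger is driven to its bottom stop (more than 21 mm down) (value of joint any of plunger_white, plunger_yellow, plunger_black above 0.021 m).
It fails at once if a plunger is pulled back up (velocity of joint any of plunger_white, plunger_yellow, plunger_black below -0.05 m/s).
It fails at once if a plunger or its block is hit or pressed with more than 25 N (contact force between any of tally_white, tally_yellow, tally_black and anything else above 25 N).
It fails at once if the jar, pot, brush, bundle, scoop or bowl is moved, lifted or knocked (more than 20 mm) (distance of any of jar, pot, brush, bundle, scoop, bowl from where it was at the start of the episode above 0.02 m).
It also fails if it takes over 67 s, if anything falls off the work surface, if the arm or the gripper's body presses on something with over 40 N, if the wrist force passes 120 N, or if a joint passes its speed limit or range.

ROBOT

A 7-joint arm with a two-finger parallel gripper is mounted at the origin on the work surface. World frame = base frame: x ahead of the robot, y to its left, z up, the work surface at z = 0. Lengths are in m, angles in rad, forces in N, time in s.
With the tool pointing down it reaches from about 0.4 to 0.875 m from the base axis. Payload 19.3 kg.
Tool frame: the origin (TCP) lies at the very end of the fingers, on their centre line; the grasp point (between the pads) lies 19 mm behind it; z points along the fingers, y is the direction in which the jaws open and shut (so a half turn about z gives the same grasp; the last joint's range is limited). The gripper opens to 85 mm and grips with 20 to 120 N. Pads are 22 mm wide; open, the fingers measure 114 mm over their backs; the gripper's body (76 mm by 85 mm) begins 54 mm behind the grasp point. The pads swing forward as they close: fully open they stand 13 mm farther back than shut.
Start: joints at [1.139, 0.521, -0.036, 1.599, 0.021, 1.021, -0.113], TCP at [0.221, -0.585, 0.231] pointing down, gripper open.
Joint ranges: [-2.91, 2.91], [-0.3, 2.13], [-1.5, 1.42], [0.17, 2.43], [-1.26, 4.41], [0.16, 1.93], [-2.52, 2.52]. Speed limits (rad/s): [1.89, 1.89, 2.39, 2.39, 3.01, 3.01, 3.01].

INTERFACE

Orientations are given as [roll, pitch, yaw] about the fixed x, y, z axes, in that order (R = Rz(yaw) Ry(pitch) Rx(roll)).
In Python, from workcell import bot, viewer gives the robot as it stands.
- The arm moves only by the shell command python3 -m creep 'ROWS' [FORCE]. ROWS is JSON, a list of rows, each an object of numbers: "rx", "ry", "rz": the turn, a rotation vector about the tool's x, y, z in degrees; "tx", "ty", "tz": the shift along the tool's x, y, z in mm; "hand": the closure, from -1 (fully open) to 1 (shut), so that 0 is half open. In form: [{"rx": .., "ry": .., "rz": .., "tx": .., "ty": .., "tz": .., "hand": ..}, ...]. A call has 1 to 8 rows; each row is the pose to reach, as a shift and turn from the pose commanded when the call began, along the tool's axes at that moment; what a row does not reach only later rows make up. A row lasts 1/10 s, in which the tool goes at most 50 mm and 8.59 degrees, less where a joint would pass 70% of its speed; a pose out of reach is approached as far as the arm can. A call with a gripper value outside its range is refused whole. The fingers move at their own pace and stop on an object; FORCE is the grip in N (left out, the last holds). Time passes only in rows, so rows that repeat a pose let the fingers close. It gives the time, the measured TCP pose, the force and the opening at its end, in the units of the state.
- bot.observe(): the state, without advancing time (a new reading comes with each control period).
- viewer.grab_frame(name): name is "side" or "top"; returns a dict with "pixels" (384x512x3 uint8, blue, green, red), "vertical_fov" (degrees; the focal length in pixels is half the picture's height over the tangent of half this angle, whatever the lens; pixels are square), "cx", "cy" (the principal point, pixels), "rvec" (rotation vector, rad) and "tvec" (3), from world to camera coordinates, as OpenCV has them. Camera axes: x right, y down, z forward; pixel columns grow to the right and rows downward; lengths in m; the calibration is good to about 2 mm. A picture is of the moment at which its call begins. There is no depth.
- bot.job_done(): hands the job in, once; it reports no verdict.
Trained networks look in a picture, given as the dict that the camera call returned (one of the last four; its "shot" number tells which), for a name from the list of things; names that differ only in an ending like _2 or _b are one class to them, and where a whole thing is asked for, a point or a joint stands for the part that bears it (a point fixed in the world has none). Each returns a list of dicts, best first, with "score" (0 to 1); they miss things now and then, are a little off and sometimes report something else, mostly with a low value. They report only what shows in the picture. A call takes as long as a camera call. They do not tell look-alikes from the thing itself.
- viewer.outline_of(target, picture): "mask" (384x512 bool, what is visible of it) and "bbox" ([left, top, right, bottom] in pixels, round what is visible of it).
The state is a dict: "clock": time; "qpos": joint angles; "qd": joint speeds; "joint_efforts": joint torques, N m; "position": TCP position; "tool_rot": TCP orientation; "force": force on the tool from outside, world axes, zero at the start; "moment": the same for the moment, N m; "grip_width": finger opening in m.
Only numpy, scipy, OpenCV 4.12 (cv2) and the standard library are available. Lean on these libraries where they do the work, as an engineer would, in place of code of your own. Each camera call takes 0.05 s, during which the arm holds its last target.

## Working session

There is one attempt and no reset: what is moved stays moved. The work goes in short steps, Python scripts to look and compute and a shell command to move; the robot and the scene stay as the last step left them, time stands still between calls to the robot, and variables do not carry over. Pictures are saved under pics/ and viewed, and the job is handed in when it is done.

```bash
mkdir -p pics; ls
cat > h.py <<'E'
import numpy as np, cv2
from workcell import bot, viewer
def cam(f):
    h=f["pixels"].shape[0]; fl=h/2/np.tan(np.radians(f["vertical_fov"])/2)
    K=np.array([[fl,0,f["cx"]],[0,fl,f["cy"]],[0,0,1.]])
    R=cv2.Rodrigues(np.array(f["rvec"],float))[0]; return K,R,np.array(f["tvec"],float).reshape(3)
def onplane(f,u,v,z):
    K,R,t=cam(f); d=R.T@np.linalg.inv(K)@np.array([u,v,1.]); c=-R.T@t
    return c+d*(z-c[2])/d[2]
def proj(f,p):
    K,R,t=cam(f); q=K@(R@np.asarray(p,float)+t); return q[:2]/q[2]
E
python3 - <<'E'
from h import *
s=bot.observe(); print({k:np.round(v,4).tolist() for k,v in s.items()})
for n in ("side","top"):
    f=viewer.grab_frame(n); cv2.imwrite(f"pics/{n}0.png",f["pixels"])
    K,R,t=cam(f); print(n,[k for k in f], K[0,0], f["cx"],f["cy"], -R.T@t)
    for o in ("tally_white","tally_yellow","tally_black","white_top","yellow_top","black_top","jar"):
        for r in viewer.outline_of(o,f)[:4]:
            b=r["bbox"]; print(o,round(r["score"],2),np.round(b).tolist(), int(r["mask"].sum()))
E
```

```text
pics
{'clock': 0.0, 'qpos': [1.1388, 0.522, -0.0363, 1.6, 0.0212, 1.0211, -0.1128], 'qd': [-0.001, 0.0006, 0.0007, -0.0014, 0.0012, -0.0005, -0.0005], 'joint_efforts': [0.0011, -92.7101, 1.9803, -36.9931, 0.0178, 0.008, -0.0], 'position': [0.2211, -0.5843, 0.2308], 'tool_rot': [-3.1405, 0.0001, 0.3618], 'force': [-0.3362, -0.0672, 0.0502], 'moment': [-0.0868, 0.0183, 0.0127], 'grip_width': 0.0854}
side ['pixels', 'vertical_fov', 'cx', 'cy', 'rvec', 'tvec', 'shot'] 350.6213157508689 259.48642175002027 191.25666434148638 [0.37031956 0.85065023 0.82952418]
tally_white 0.59 [260.0, 140.0, 280.0, 164.0] 240
tally_white 0.58 [295.0, 143.0, 316.0, 168.0] 450
tally_white 0.57 [306.0, 130.0, 324.0, 153.0] 331
tally_white 0.56 [262.0, 127.0, 284.0, 148.0] 289
tally_yellow 0.69 [239.0, 181.0, 266.0, 214.0] 539
tally_black 0.74 [225.0, 260.0, 260.0, 295.0] 870
tally_black 0.19 [165.0, 198.0, 201.0, 252.0] 588
white_top 0.43 [266.0, 141.0, 277.0, 153.0] 92
white_top 0.39 [268.0, 128.0, 279.0, 133.0] 78
white_top 0.22 [199.0, 142.0, 221.0, 180.0] 515
yellow_top 0.54 [246.0, 185.0, 260.0, 194.0] 11
[... 324 characters left out ...]
 170.0, 415.0, 203.0] 724
tally_white 0.69 [341.0, 176.0, 368.0, 209.0] 671
tally_white 0.57 [334.0, 222.0, 366.0, 257.0] 752
tally_yellow 0.84 [242.0, 166.0, 278.0, 199.0] 722
tally_black 0.67 [132.0, 171.0, 164.0, 200.0] 717
tally_black 0.43 [303.0, 101.0, 373.0, 127.0] 1109
white_top 0.81 [393.0, 174.0, 416.0, 193.0] 241
white_top 0.76 [399.0, 247.0, 414.0, 263.0] 202
white_top 0.67 [350.0, 182.0, 365.0, 193.0] 221
white_top 0.55 [135.0, 171.0, 155.0, 186.0] 246
yellow_top 0.67 [251.0, 167.0, 268.0, 183.0] 216
yellow_top 0.16 [348.0, 182.0, 368.0, 196.0] 237
black_top 0.76 [138.0, 172.0, 153.0, 186.0] 223
jar 0.97 [196.0, 139.0, 231.0, 177.0] 1002
jar 0.74 [302.0, 99.0, 373.0, 127.0] 1244
```

View pics/side0.png

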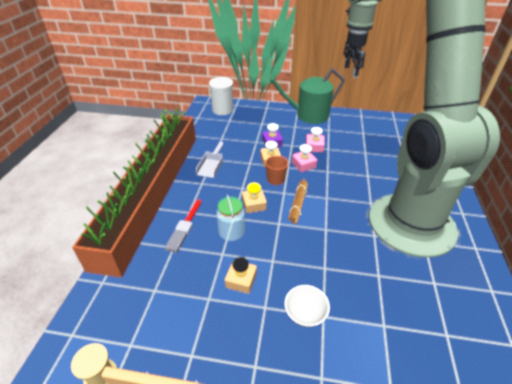

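View pics/top0.png

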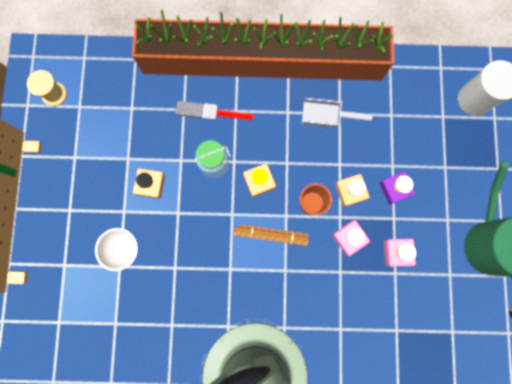

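```bash
python3 -c "
import cv2
a=cv2.imread('pics/top0.png');b=a[155:285,315:445];cv2.imwrite('pics/zt.png',cv2.resize(b,None,fx=4.5,fy=4.5,interpolation=2))
a=cv2.imread('pics/side0.png');b=a[110:220,220:340];cv2.imwrite('pics/zs.png',cv2.resize(b,None,fx=5,fy=5,interpolation=2))
"
```

```text
(no output)
```

View pics/zt.png

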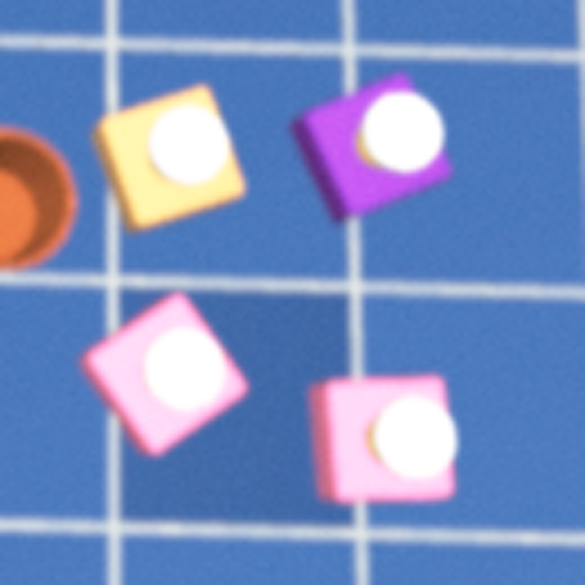

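View pics/zs.png

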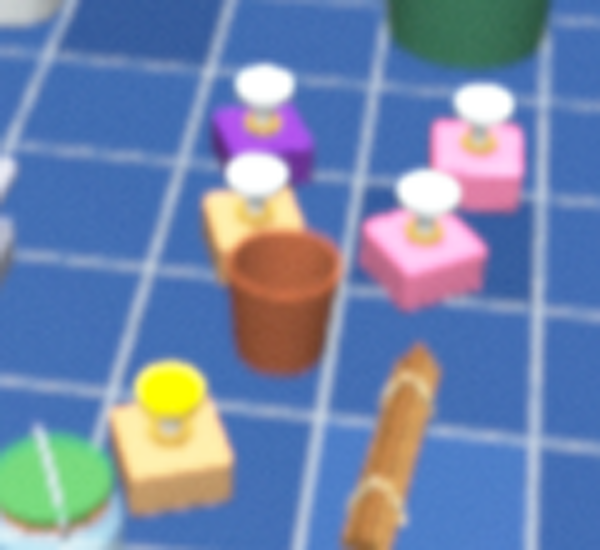

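The white plunger on the beech block is at about (355,187) in the top view, next to the pot. The purple block and the two pink ones are look-alikes. Yellow is at about (260,176) and black at about (145,180), with the jar at (212,155) between them. Next I'll measure the caps in both views.

```bash
cat >> h.py <<'E'
def tri(fs,ps):
    A=[];b=[]
    for f,(u,v) in zip(fs,ps):
        K,R,t=cam(f); d=R.T@np.linalg.inv(K)@np.array([u,v,1.]); d/=np.linalg.norm(d); c=-R.T@t
        M=np.eye(3)-np.outer(d,d); A.append(M); b.append(M@c)
    A=np.vstack(A); b=np.hstack(b); x=np.linalg.lstsq(A,b,rcond=None)[0]
    return x, np.linalg.norm(A@x-b)
def blob(f,color,win):
    p=f["pixels"].astype(int); l,t,r,b=win; q=p[t:b,l:r]; B,G,R_=q[...,0],q[...,1],q[...,2]
    if color=="white": m=(B>185)&(G>190)&(R_>190)
    if color=="yellow": m=(R_>170)&(G>150)&(B<70)
    if color=="black": m=(q.max(-1)<70)
    n,lab,st,ce=cv2.connectedComponentsWithStats(m.astype(np.uint8))
    k=1+np.argmax(st[1:,4]); return ce[k]+[l,t], st[k]
E
python3 - <<'E'
from h import *
fs=[viewer.grab_frame("side"),viewer.grab_frame("top")]
W={"white":[(258,136,286,156),(338,176,372,206)],"yellow":[(240,178,270,200),(245,164,275,192)],"black":[(228,252,252,278),(132,168,160,192)]}
for c,w in W.items():
    r=[blob(f,c,x) for f,x in zip(fs,w)]
    x,e=tri(fs,[a[0] for a in r])
    print(c,[(np.round(a[0],1).tolist(),a[1][2:].tolist()) for a in r],"tri",np.round(x,4),round(e,4),"top@.078",np.round(onplane(fs[1],*r[1][0],.078),4),"side@.076",np.round(onplane(fs[0],*r[0][0],.076),4),"reach",np.hypot(*x[:2]))
for n,uv in (("jar",(211,154)),("pot",(316,199)),):
    z={"jar":.12,"pot":.08}[n]; print(n,onplane(fs[1],*uv,z))
E
```

```text
white [([270.8, 144.8], [12, 9, 87]), ([356.4, 186.6], [19, 20, 280])] tri [ 0.4982 -0.2557  0.0743] 0.0007 top@.078 [ 0.4981 -0.2549  0.078 ] side@.076 [ 0.4975 -0.2531  0.076 ] reach 0.5600461072864128
yellow [([253.8, 188.2], [11, 9, 86]), ([259.3, 176.3], [16, 16, 191])] tri [0.5194 0.001  0.0736] 0.0008 top@.078 [0.5191 0.001  0.078 ] side@.076 [0.5184 0.0038 0.076 ] reach 0.5194091984560032
black [([240.1, 264.2], [13, 13, 134]), ([146.9, 178.1], [9, 10, 27])] tri [0.5064 0.299  0.0652] 0.0036 top@.078 [0.5066 0.2957 0.078 ] side@.076 [0.5019 0.3072 0.076 ] reach 0.5880728033445621
jar [0.56541114 0.12566212 0.12      ]
pot [ 0.46223628 -0.14834962  0.08      ]
```

```bash
cat >> h.py <<'E'
from scipy.spatial.transform import Rotation as Ro
def delta(p):
    s=bot.observe(); R=Ro.from_euler("xyz",s["tool_rot"]).as_matrix()
    return np.round(R.T@(np.array(p)-s["position"])*1000,1)
def st():
    s=bot.observe(); print(round(s["clock"],2),np.round(s["position"],4),np.round(s["tool_rot"],3),"F",np.round(s["force"],2),"w",round(s["grip_width"],4))
E
python3 - <<'E'
from h import *
fs=[viewer.grab_frame("side"),viewer.grab_frame("top")]
W=[(228,252,252,278),(132,168,160,192)]
for f,w,o in zip(fs,W,(0,0)):
    l,t,r,b=w; q=f["pixels"].astype(int)[t:b,l:r].max(-1)
    for th in (90,110,130):
        n,lab,s_,ce=cv2.connectedComponentsWithStats((q<th).astype(np.uint8)); k=1+np.argmax(s_[1:,4]); print(th,ce[k]+[l,t],s_[k])
for n,k in (("white",(.498,-.255)),("yellow",(.519,.001)),("black",(.504,.301))):
    print(n,[np.round(proj(f,(*k,.08)),1).tolist() for f in fs], "block",[np.round(proj(f,(*k,.04)),1).tolist() for f in fs])
print("black top bbox ctr", onplane(fs[1],145.5,179,.078))
p=bot.observe()["position"]; print("tcp",[proj(f,p) for f in fs])
print("delta",delta((.498,-.255,.231)))
b=fs[1]["pixels"][165:205,125:175]; cv2.imwrite("pics/zb.png",cv2.resize(b,None,fx=10,fy=10,interpolation=cv2.INTER_CUBIC))
E
```

```text
90 [240.19333333 264.05333333] [  5   6  15  13 150]
110 [240.14285714 264.10714286] [  5   6  15  14 168]
130 [240.06593407 263.97252747] [  4   5  17  15 182]
90 [144.05755396 179.82733813] [  5   6  15  13 139]
110 [144.00641026 179.97435897] [  5   6  15  13 156]
130 [143.95808383 179.92215569] [  4   5  16  14 167]
white [[270.7, 143.6], [356.6, 186.5]] block [[270.4, 152.3], [353.2, 189.0]]
yellow [[253.7, 186.7], [259.3, 176.2]] block [[253.7, 195.7], [259.2, 179.0]]
black [[239.8, 261.3], [144.6, 178.8]] block [[240.2, 270.4], [148.4, 181.6]]
black top bbox ctr [0.504018   0.29910082 0.078     ]
tcp [array([349.52124189,  74.81290574]), array([525.99055583, 304.11776042])]
delta [ 3.755e+02 -2.103e+02  3.000e-01]
```

View pics/zb.png

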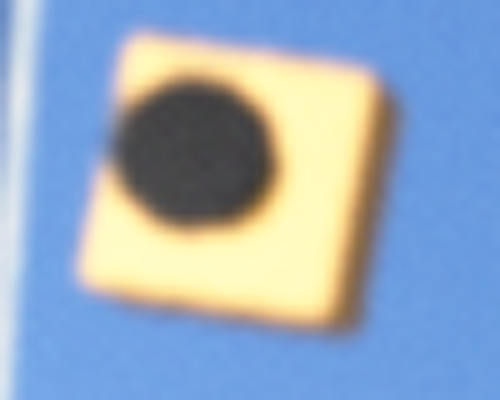

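Run:
```python
from h import *
fs=[viewer.grab_frame("side"),viewer.grab_frame("top")]
print("can base",onplane(fs[0],313,122,0), "spout tip",tri(fs,[(275,82),(503,165)]))
print("can rim z if above base", [ (z,onplane(fs[0],316,82,z).round(3)) for z in (.1,.15,.2,.25)])
for n,f in zip(("s","t"),fs):
    b=f["pixels"][60:160,190:370] if n=="s" else f["pixels"][50:300,400:512]
    cv2.imwrite(f"pics/can{n}.png",cv2.resize(b,None,fx=4 if n=="s" else 2.4,fy=4 if n=="s" else 2.4,interpolation=2))
```

```text
can base [ 0.34474922 -0.58059198  0.        ] spout tip (array([ 0.53517315, -0.58687551,  0.17604704]), np.float64(0.010789190045967045))
can rim z if above base [(0.1, array([ 0.351, -0.785,  0.1  ])), (0.15, array([ 0.352, -0.673,  0.15 ])), (0.2, array([ 0.354, -0.561,  0.2  ])), (0.25, array([ 0.355, -0.449,  0.25 ]))]
```

View pics/cans.png

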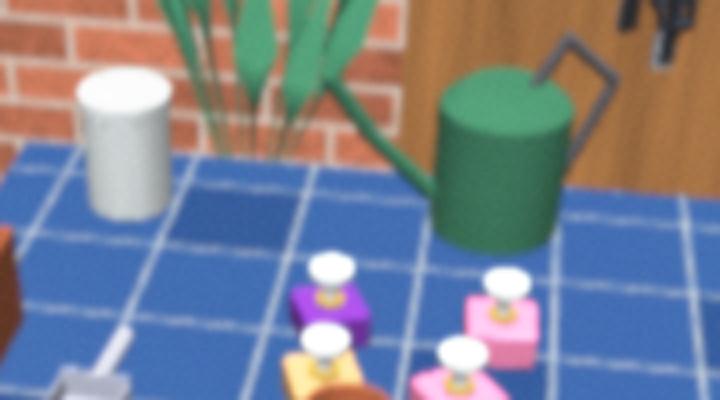

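The watering can stands at about (0.34, -0.59) and is about 0.2 m high, with its handle near the start pose. I'll rise straight up and shut the fingers before travelling.

```bash
python3 -m creep '[{"tz":-50,"hand":1},{"tz":-100,"hand":1},{"tz":-100,"hand":1},{"tz":-100,"hand":1}]' 20; python3 -c "
from h import *
st();print(delta((.498,-.255,.331)))"
```

```text
1.1 [ 0.2212 -0.5845  0.2313] [-3.142 -0.     0.362] F [ 0.55  0.29 -0.42] w 0.0854
[ 375.5 -210.2  -99.7]schema error: expected keys rx, ry, rz, tx, ty, tz, hand
```

```bash
python3 -m creep '[{"rx":0,"ry":0,"rz":0,"tx":0,"ty":0,"tz":-40,"hand":1},{"rx":0,"ry":0,"rz":0,"tx":0,"ty":0,"tz":-80,"hand":1},{"rx":0,"ry":0,"rz":0,"tx":0,"ty":0,"tz":-100,"hand":1},{"rx":0,"ry":0,"rz":0,"tx":0,"ty":0,"tz":-100,"hand":1}]' 20; python3 -c "
from h import *
st();print(delta((.498,-.255,.331)))"
```

```text
clock: 1.5
position: [0.2216, -0.5855, 0.3345]
tool_rot: [3.137, -0.0, 0.362]
force: [1.0, 0.8, -0.1]
grip_width: 0.0284
1.5 [ 0.2216 -0.5855  0.3345] [ 3.137 -0.     0.362] F [ 0.98  0.81 -0.13] w 0.0284
[ 375.5 -211.3    2.6]
```

```bash
python3 -m creep '[{"rx":0,"ry":0,"rz":0,"tx":30,"ty":-17,"tz":0,"hand":1},{"rx":0,"ry":0,"rz":0,"tx":70,"ty":-40,"tz":0,"hand":1},{"rx":0,"ry":0,"rz":0,"tx":110,"ty":-62,"tz":0,"hand":1},{"rx":0,"ry":0,"rz":0,"tx":150,"ty":-84,"tz":0,"hand":1},{"rx":0,"ry":0,"rz":0,"tx":190,"ty":-107,"tz":0,"hand":1},{"rx":0,"ry":0,"rz":0,"tx":230,"ty":-129,"tz":0,"hand":1},{"rx":0,"ry":0,"rz":0,"tx":270,"ty":-151,"tz":0,"hand":1},{"rx":0,"ry":0,"rz":0,"tx":310,"ty":-173,"tz":0,"hand":1}]'; python3 -c "
from h import *
st();print(delta((.498,-.255,.231)))"
```

```text
clock: 2.3
position: [0.4506, -0.3113, 0.3308]
tool_rot: [-3.141, 0.0, 0.362]
force: [0.5, -0.9, -0.1]
grip_width: -0.0001
2.3 [ 0.4506 -0.3113  0.3308] [-3.141  0.     0.362] F [ 0.54 -0.89 -0.14] w -0.0001
[ 64.3 -35.8  99.8]
```

```bash
python3 -m creep '[{"rx":0,"ry":0,"rz":0,"tx":35,"ty":-20,"tz":20,"hand":1},{"rx":0,"ry":0,"rz":0,"tx":64,"ty":-36,"tz":50,"hand":1},{"rx":0,"ry":0,"rz":0,"tx":64,"ty":-36,"tz":95,"hand":1},{"rx":0,"ry":0,"rz":0,"tx":64,"ty":-36,"tz":140,"hand":1},{"rx":0,"ry":0,"rz":0,"tx":64,"ty":-36,"tz":180,"hand":1},{"rx":0,"ry":0,"rz":0,"tx":64,"ty":-36,"tz":210,"hand":1},{"rx":0,"ry":0,"rz":0,"tx":64,"ty":-36,"tz":220,"hand":1},{"rx":0,"ry":0,"rz":0,"tx":64,"ty":-36,"tz":220,"hand":1}]'; python3 -c "
from h import *
st();print(delta((.498,-.255,.07)))
for n,l in (('side',(200,90,340,200)),('top',(310,130,450,240))):
    f=viewer.grab_frame(n); b=f['pixels'][l[1]:l[3],l[0]:l[2]]; cv2.imwrite(f'pics/w1{n}.png',cv2.resize(b,None,fx=5,fy=5,interpolation=2)); print(proj(f,bot.observe()['position']))
"
```

```text
clock: 3.1
position: [0.4964, -0.2564, 0.1103]
tool_rot: [-3.14, 0.002, 0.362]
force: [-0.3, -1.4, 0.1]
grip_width: 0.0002
3.1 [ 0.4964 -0.2564  0.1103] [-3.14e+00  2.00e-03  3.62e-01] F [-0.35 -1.37  0.15] w 0.0002
[ 2.  -0.6 40.3]
[271.29627747 136.31552913]
[360.40418704 184.55378582]
```

View pics/w1side.png

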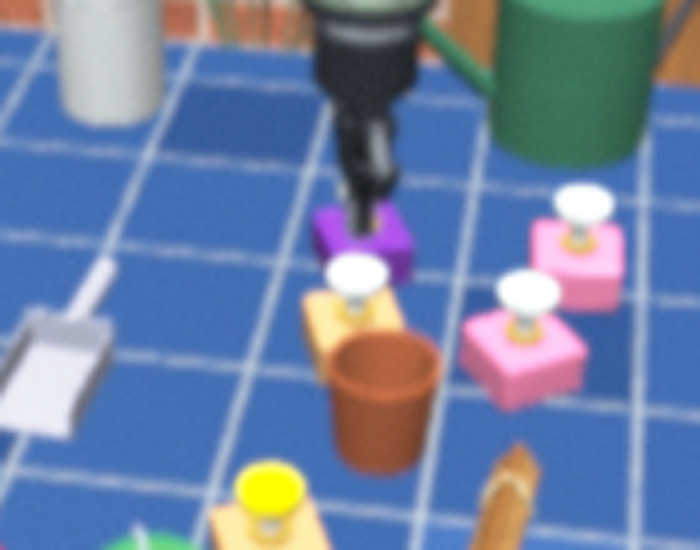

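View pics/w1top.png

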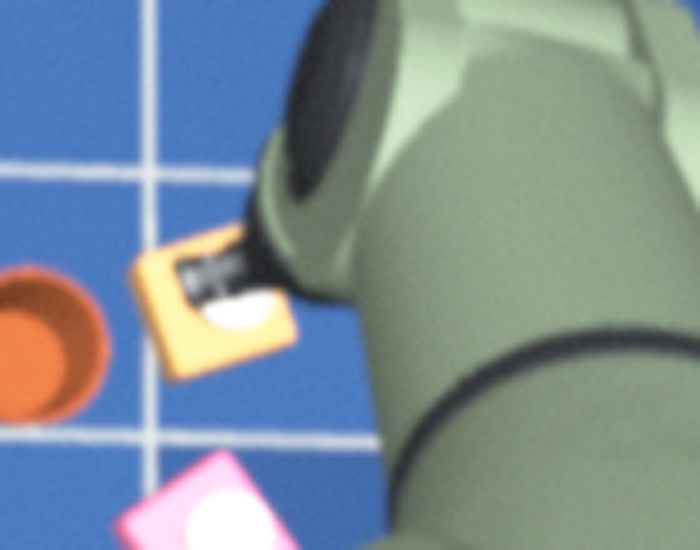

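Run:
```python
from h import *
fs=[viewer.grab_frame("side"),viewer.grab_frame("top")]
for a,b in (((272,137),(352,186)),((275,120),(347,186)),((276,115),(347,186))): print(a,b,tri(fs,[a,b]))
for n,l,f in (('side',(245,90,300,160),fs[0]),('top',(335,165,385,215),fs[1])):
    b=f['pixels'][l[1]:l[3],l[0]:l[2]]; b=np.clip(b.astype(float)*1.8,0,255).astype(np.uint8)
    cv2.imwrite(f'pics/w2{n}.png',cv2.resize(b,None,fx=8.5,fy=8.5,interpolation=2))
R=Ro.from_euler("xyz",bot.observe()["tool_rot"]).as_matrix(); p=bot.observe()["position"]
for z in (0,-.03,-.06,-.09):
  for y in (-.0145,.0145,-.045,.045): q=p+R@[0,y,z]; print(z,y,[np.round(proj(f,q),1).tolist() for f in fs])
```

```text
(272, 137) (352, 186) (array([ 0.49141835, -0.23271465,  0.12450739]), np.float64(0.0004138879046175984))
(275, 120) (347, 186) (array([ 0.47747335, -0.20092398,  0.21404008]), np.float64(0.0038347391215111026))
(276, 115) (347, 186) (array([ 0.47394125, -0.19619387,  0.23607637]), np.float64(0.004425364625704549))
0 -0.0145 [[272.0, 138.1], [355.2, 186.3]]
0 0.0145 [[270.3, 133.9], [365.8, 182.6]]
0 -0.045 [[273.9, 142.7], [344.0, 190.2]]
0 0.045 [[268.5, 129.6], [376.9, 178.7]]
-0.03 -0.0145 [[272.3, 131.1], [358.0, 184.3]]
-0.03 0.0145 [[270.5, 127.0], [368.9, 180.5]]
-0.03 -0.045 [[274.3, 135.6], [346.5, 188.3]]
-0.03 0.045 [[268.7, 122.8], [380.3, 176.5]]
-0.06 -0.0145 [[272.6, 123.9], [361.0, 182.1]]
-0.06 0.0145 [[270.8, 119.9], [372.2, 178.2]]
-0.06 -0.045 [[274.6, 128.4], [349.2, 186.2]]
-0.06 0.045 [[269.0, 115.7], [383.9, 174.1]]
-0.09 -0.0145 [[272.9, 116.5], [364.1, 179.8]]
-0.09 0.0145 [[271.1, 112.5], [375.6, 175.8]]
-0.09 -0.045 [[274.9, 120.9], [352.0, 184.1]]
-0.09 0.045 [[269.2, 108.4], [387.7, 171.6]]
```

View pics/w2side.png

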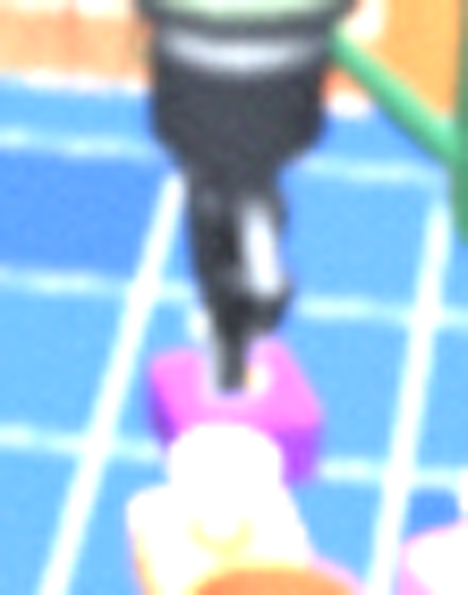

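View pics/w2top.png

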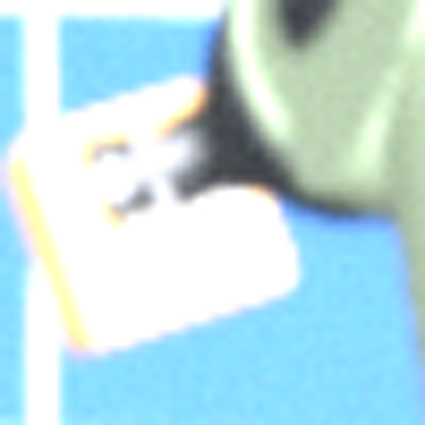

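The bulge in the top view is the shut gripper's knuckle: its position, about 45 mm to the side and 60 mm above the tip, fits both views. The fingertip sits at side (272,136), where it was projected, over the cap. I'll lower it gently.

```bash
python3 -m creep '[{"rx":0,"ry":0,"rz":0,"tx":1,"ty":0,"tz":6,"hand":1},{"rx":0,"ry":0,"rz":0,"tx":2,"ty":0,"tz":12,"hand":1},{"rx":0,"ry":0,"rz":0,"tx":2,"ty":0,"tz":18,"hand":1},{"rx":0,"ry":0,"rz":0,"tx":2,"ty":0,"tz":22,"hand":1},{"rx":0,"ry":0,"rz":0,"tx":2,"ty":0,"tz":24,"hand":1},{"rx":0,"ry":0,"rz":0,"tx":2,"ty":0,"tz":24,"hand":1},{"rx":0,"ry":0,"rz":0,"tx":2,"ty":0,"tz":24,"hand":1}]'; python3 -c "
from h import *
st();print(delta((.498,-.255,.07)))"; python3 -m creep '[{"rx":0,"ry":0,"rz":0,"tx":0,"ty":0,"tz":1,"hand":1},{"rx":0,"ry":0,"rz":0,"tx":0,"ty":0,"tz":2,"hand":1},{"rx":0,"ry":0,"rz":0,"tx":0,"ty":0,"tz":3,"hand":1},{"rx":0,"ry":0,"rz":0,"tx":0,"ty":0,"tz":4,"hand":1},{"rx":0,"ry":0,"rz":0,"tx":0,"ty":0,"tz":5,"hand":1},{"rx":0,"ry":0,"rz":0,"tx":0,"ty":0,"tz":6,"hand":1},{"rx":0,"ry":0,"rz":0,"tx":0,"ty":0,"tz":7,"hand":1},{"rx":0,"ry":0,"rz":0,"tx":0,"ty":0,"tz":8,"hand":1}]'
```

```text
clock: 4.0
position: [0.4989, -0.256, 0.0873]
tool_rot: [-3.142, -0.0, 0.362]
force: [0.2, -0.5, 0.4]
grip_width: -0.0003
4.0 [ 0.4989 -0.256   0.0873] [-3.142 -0.     0.362] F [ 0.25 -0.53  0.38] w -0.0003
[-0.5 -1.3 17.3]
clock: 4.8
position: [0.4989, -0.256, 0.0793]
tool_rot: [-3.142, -0.0, 0.362]
force: [-1.2, -0.5, 3.7]
grip_width: 0.0003
```

```bash
python3 -m creep '[{"rx":0,"ry":0,"rz":0,"tx":0,"ty":0,"tz":1,"hand":1},{"rx":0,"ry":0,"rz":0,"tx":0,"ty":0,"tz":2,"hand":1},{"rx":0,"ry":0,"rz":0,"tx":0,"ty":0,"tz":3,"hand":1},{"rx":0,"ry":0,"rz":0,"tx":0,"ty":0,"tz":4,"hand":1},{"rx":0,"ry":0,"rz":0,"tx":0,"ty":0,"tz":5,"hand":1},{"rx":0,"ry":0,"rz":0,"tx":0,"ty":0,"tz":5,"hand":1}]'; python3 -c "
from h import *
st()
f=viewer.grab_frame('side'); l=(245,100,315,170);b=f['pixels'][l[1]:l[3],l[0]:l[2]]; cv2.imwrite('pics/w3.png',cv2.resize(b,None,fx=8,fy=8,interpolation=2))"
```

```text
clock: 5.4
position: [0.4989, -0.256, 0.0741]
tool_rot: [-3.142, 0.0, 0.362]
force: [-0.4, 0.1, -1.0]
grip_width: -0.0003
5.4 [ 0.4989 -0.256   0.0741] [-3.142  0.     0.362] F [-0.44  0.08 -1.01] w -0.0003
```

View pics/w3.png

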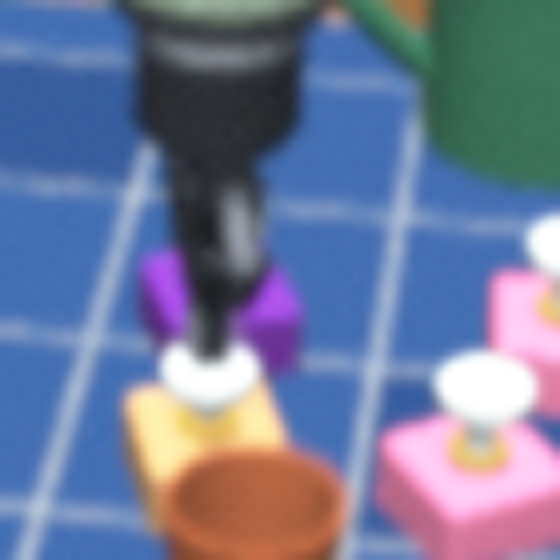

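The fingertip is at about side (271,143), in the middle of the white cap, and the cap has visibly sunk. It is about 8 mm down, so I'll push the last 4 mm and then lift.

```bash
python3 -m creep '[{"rx":0,"ry":0,"rz":0,"tx":0,"ty":0,"tz":1,"hand":1},{"rx":0,"ry":0,"rz":0,"tx":0,"ty":0,"tz":2,"hand":1},{"rx":0,"ry":0,"rz":0,"tx":0,"ty":0,"tz":3,"hand":1},{"rx":0,"ry":0,"rz":0,"tx":0,"ty":0,"tz":4,"hand":1},{"rx":0,"ry":0,"rz":0,"tx":0,"ty":0,"tz":4,"hand":1},{"rx":0,"ry":0,"rz":0,"tx":0,"ty":0,"tz":4,"hand":1},{"rx":0,"ry":0,"rz":0,"tx":0,"ty":0,"tz":4,"hand":1}]'; python3 -m creep '[{"rx":0,"ry":0,"rz":0,"tx":0,"ty":0,"tz":-5,"hand":1},{"rx":0,"ry":0,"rz":0,"tx":0,"ty":0,"tz":-20,"hand":1},{"rx":0,"ry":0,"rz":0,"tx":0,"ty":0,"tz":-60,"hand":1},{"rx":0,"ry":0,"rz":0,"tx":0,"ty":0,"tz":-100,"hand":1},{"rx":0,"ry":0,"rz":0,"tx":0,"ty":0,"tz":-100,"hand":1}]'; python3 -c "
from h import *
st();print(delta((.519,.001,.17)))
f=viewer.grab_frame('side'); l=(245,100,315,170);b=f['pixels'][l[1]:l[3],l[0]:l[2]]; cv2.imwrite('pics/w4.png',cv2.resize(b,None,fx=8,fy=8,interpolation=2))"
```

```text
clock: 6.15
position: [0.4989, -0.256, 0.0702]
tool_rot: [-3.142, 0.0, 0.362]
force: [0.9, 0.1, -0.9]
grip_width: 0.0001
clock: 6.65
position: [0.501, -0.2569, 0.1754]
tool_rot: [3.137, -0.005, 0.361]
force: [0.3, -1.0, -0.9]
grip_width: 0.0002
6.65 [ 0.501  -0.2569  0.1754] [ 3.137 -0.005  0.361] F [ 0.3  -1.03 -0.89] w 0.0002
[ 108.  -234.9    4.8]
```

View pics/w4.png

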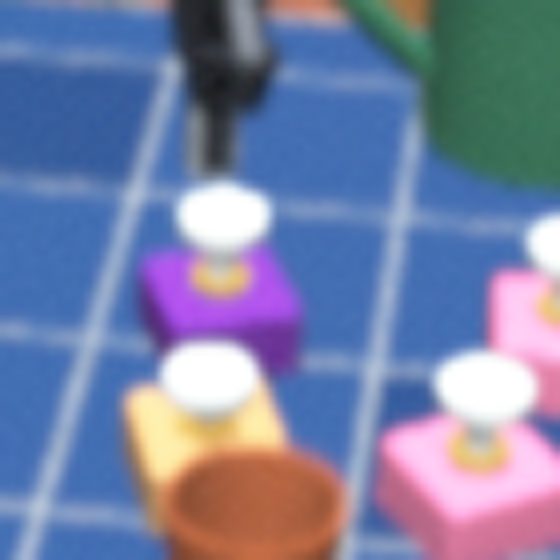

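White is at about 12 mm: the cap sits low at side (271,147) and the tool has lifted clear. Next is yellow.

```bash
python3 -m creep '[{"rx":0,"ry":0,"rz":0,"tx":13,"ty":-27,"tz":0,"hand":1},{"rx":0,"ry":0,"rz":0,"tx":30,"ty":-64,"tz":0,"hand":1},{"rx":0,"ry":0,"rz":0,"tx":50,"ty":-106,"tz":0,"hand":1},{"rx":0,"ry":0,"rz":0,"tx":70,"ty":-148,"tz":0,"hand":1},{"rx":0,"ry":0,"rz":0,"tx":89,"ty":-188,"tz":0,"hand":1},{"rx":0,"ry":0,"rz":0,"tx":104,"ty":-220,"tz":10,"hand":1},{"rx":0,"ry":0,"rz":0,"tx":110,"ty":-233,"tz":40,"hand":1},{"rx":0,"ry":0,"rz":0,"tx":110,"ty":-233,"tz":60,"hand":1}]';  python3 -m creep '[{"rx":0,"ry":0,"rz":0,"tx":0,"ty":0,"tz":0,"hand":1},{"rx":0,"ry":0,"rz":0,"tx":0,"ty":0,"tz":0,"hand":1}]'; python3 -c "
from h import *
st();print(delta((.519,.001,.07)))
f=viewer.grab_frame('side'); l=(215,140,285,210);b=f['pixels'][l[1]:l[3],l[0]:l[2]]; cv2.imwrite('pics/y1.png',cv2.resize(b,None,fx=8,fy=8,interpolation=2))"
```

```text
clock: 7.5
position: [0.5187, 0.0037, 0.1087]
tool_rot: [-3.14, 0.001, 0.366]
force: [0.3, -1.7, -0.6]
grip_width: 0.0002
clock: 7.7
position: [0.5191, 0.0006, 0.1103]
tool_rot: [-3.141, 0.001, 0.361]
force: [0.5, -0.3, 0.3]
grip_width: -0.0001
7.7 [0.5191 0.0006 0.1103] [-3.141e+00  1.000e-03  3.610e-01] F [ 0.52 -0.34  0.26] w -0.0001
[ 0.1 -0.4 40.3]
```

View pics/y1.png

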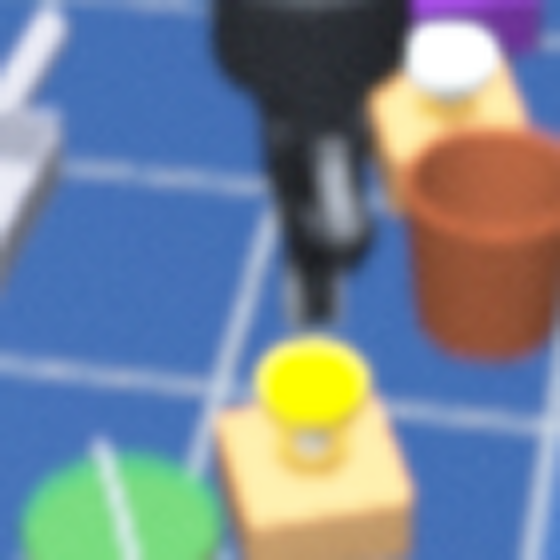

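The tip is straight above the yellow cap: tip at side (254,180), cap at (254,187). I'll lower it.

```bash
python3 -m creep '[{"rx":0,"ry":0,"rz":0,"tx":0,"ty":0,"tz":6,"hand":1},{"rx":0,"ry":0,"rz":0,"tx":0,"ty":0,"tz":12,"hand":1},{"rx":0,"ry":0,"rz":0,"tx":0,"ty":0,"tz":18,"hand":1},{"rx":0,"ry":0,"rz":0,"tx":0,"ty":0,"tz":22,"hand":1},{"rx":0,"ry":0,"rz":0,"tx":0,"ty":0,"tz":24,"hand":1},{"rx":0,"ry":0,"rz":0,"tx":0,"ty":0,"tz":25,"hand":1},{"rx":0,"ry":0,"rz":0,"tx":0,"ty":0,"tz":26,"hand":1},{"rx":0,"ry":0,"rz":0,"tx":0,"ty":0,"tz":27,"hand":1}]'; python3 -m creep '[{"rx":0,"ry":0,"rz":0,"tx":0,"ty":0,"tz":1,"hand":1},{"rx":0,"ry":0,"rz":0,"tx":0,"ty":0,"tz":2,"hand":1},{"rx":0,"ry":0,"rz":0,"tx":0,"ty":0,"tz":3,"hand":1},{"rx":0,"ry":0,"rz":0,"tx":0,"ty":0,"tz":4,"hand":1},{"rx":0,"ry":0,"rz":0,"tx":0,"ty":0,"tz":5,"hand":1},{"rx":0,"ry":0,"rz":0,"tx":0,"ty":0,"tz":6,"hand":1},{"rx":0,"ry":0,"rz":0,"tx":0,"ty":0,"tz":7,"hand":1},{"rx":0,"ry":0,"rz":0,"tx":0,"ty":0,"tz":8,"hand":1}]'; python3 -c "
from h import *
st();print(delta((.519,.001,.07)))"
```

```text
clock: 8.55
position: [0.5194, 0.0008, 0.0834]
tool_rot: [3.142, -0.0, 0.362]
force: [-0.6, -0.3, -0.2]
grip_width: 0.0001
clock: 9.35
position: [0.5194, 0.0009, 0.0752]
tool_rot: [3.142, -0.0, 0.362]
force: [-0.2, -0.3, 2.7]
grip_width: -0.0002
9.35 [0.5194 0.0009 0.0752] [ 3.142 -0.     0.362] F [-0.19 -0.29  2.71] w -0.0002
[-0.3 -0.2  5.2]
```

```bash
python3 -m creep '[{"rx":0,"ry":0,"rz":0,"tx":0,"ty":0,"tz":1,"hand":1},{"rx":0,"ry":0,"rz":0,"tx":0,"ty":0,"tz":2,"hand":1},{"rx":0,"ry":0,"rz":0,"tx":0,"ty":0,"tz":3,"hand":1},{"rx":0,"ry":0,"rz":0,"tx":0,"ty":0,"tz":4,"hand":1},{"rx":0,"ry":0,"rz":0,"tx":0,"ty":0,"tz":5,"hand":1},{"rx":0,"ry":0,"rz":0,"tx":0,"ty":0,"tz":5,"hand":1},{"rx":0,"ry":0,"rz":0,"tx":0,"ty":0,"tz":5,"hand":1},{"rx":0,"ry":0,"rz":0,"tx":0,"ty":0,"tz":5,"hand":1}]'; python3 -m creep '[{"rx":0,"ry":0,"rz":0,"tx":0,"ty":0,"tz":-5,"hand":1},{"rx":0,"ry":0,"rz":0,"tx":0,"ty":0,"tz":-20,"hand":1},{"rx":0,"ry":0,"rz":0,"tx":0,"ty":0,"tz":-60,"hand":1},{"rx":0,"ry":0,"rz":0,"tx":0,"ty":0,"tz":-100,"hand":1},{"rx":0,"ry":0,"rz":0,"tx":0,"ty":0,"tz":-130,"hand":1},{"rx":0,"ry":0,"rz":0,"tx":0,"ty":0,"tz":-130,"hand":1},{"rx":0,"ry":0,"rz":0,"tx":0,"ty":0,"tz":-130,"hand":1}]'; python3 -c "
from h import *
st();print(delta((.502,.302,.2)))
f=viewer.grab_frame('side'); l=(215,140,285,210);b=f['pixels'][l[1]:l[3],l[0]:l[2]]; cv2.imwrite('pics/y2.png',cv2.resize(b,None,fx=8,fy=8,interpolation=2))
for n,z in (('side',.065),('top',.065)):
  f=viewer.grab_frame(n)
  print(n,onplane(f,*blob(f,'yellow',(240,178,270,200) if n=='side' else (245,164,275,192))[0],z))
"
```

```text
clock: 10.15
position: [0.5192, 0.0009, 0.0702]
tool_rot: [-3.141, 0.0, 0.362]
force: [-0.8, 0.3, 0.0]
grip_width: -0.0002
clock: 10.85
position: [0.5194, 0.0008, 0.2009]
tool_rot: [3.141, -0.001, 0.362]
force: [-0.5, -0.5, -0.4]
grip_width: -0.0001
10.85 [0.5194 0.0008 0.2009] [ 3.141e+00 -1.000e-03  3.620e-01] F [-0.52 -0.48 -0.35] w -0.0001
[  90.3 -287.9    0.8]
side [0.51821417 0.00675747 0.065     ]Traceback (most recent call last):
  File "<string>", line 7, in <module>
    print(n,onplane(f,*blob(f,'yellow',(240,178,270,200) if n=='side' else (245,164,275,192))[0],z))
                       ~~~~^^^^^^^^^^^^^^^^^^^^^^^^^^^^^^^^^^^^^^^^^^^^^^^^^^^^^^^^^^^^^^^^^^
  File "h.py", line 25, in blob
    k=1+np.argmax(st[1:,4]); return ce[k]+[l,t], st[k]
        ~~~~~~~~~^^^^^^^^^^
    return _wrapfunc(a, 'argmax', axis=axis, out=out, **kwds)
    return bound(*args, **kwds)
ValueError: attempt to get argmax of an empty sequence
```

View pics/y2.png

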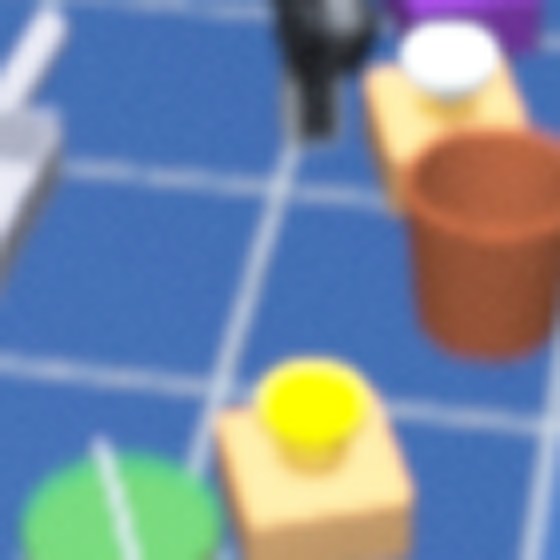

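The yellow cap sank from row 187 to row 190, and its stem is almost hidden. The top view was blocked by the arm, so that check printed nothing. Next is black.

```bash
python3 -m creep '[{"rx":0,"ry":0,"rz":0,"tx":8,"ty":-26,"tz":0,"hand":1},{"rx":0,"ry":0,"rz":0,"tx":20,"ty":-64,"tz":0,"hand":1},{"rx":0,"ry":0,"rz":0,"tx":33,"ty":-105,"tz":0,"hand":1},{"rx":0,"ry":0,"rz":0,"tx":46,"ty":-147,"tz":0,"hand":1},{"rx":0,"ry":0,"rz":0,"tx":59,"ty":-189,"tz":0,"hand":1},{"rx":0,"ry":0,"rz":0,"tx":72,"ty":-230,"tz":0,"hand":1},{"rx":0,"ry":0,"rz":0,"tx":83,"ty":-265,"tz":10,"hand":1},{"rx":0,"ry":0,"rz":0,"tx":90,"ty":-288,"tz":30,"hand":1}]';  python3 -m creep '[{"rx":0,"ry":0,"rz":0,"tx":0,"ty":0,"tz":30,"hand":1},{"rx":0,"ry":0,"rz":0,"tx":0,"ty":0,"tz":55,"hand":1},{"rx":0,"ry":0,"rz":0,"tx":0,"ty":0,"tz":60,"hand":1},{"rx":0,"ry":0,"rz":0,"tx":0,"ty":0,"tz":60,"hand":1},{"rx":0,"ry":0,"rz":0,"tx":0,"ty":0,"tz":60,"hand":1}]'; python3 -c "
from h import *
st();print(delta((.502,.302,.07)))
f=viewer.grab_frame('side'); l=(205,230,275,300);b=f['pixels'][l[1]:l[3],l[0]:l[2]]; cv2.imwrite('pics/b1.png',cv2.resize(b,None,fx=8,fy=8,interpolation=2))
f=viewer.grab_frame('top'); l=(110,140,180,210);b=f['pixels'][l[1]:l[3],l[0]:l[2]]; cv2.imwrite('pics/b1t.png',cv2.resize(b,None,fx=8,fy=8,interpolation=2))"
```

```text
clock: 11.8
position: [0.5009, 0.3054, 0.1699]
tool_rot: [-3.14, -0.001, 0.364]
force: [-0.3, -0.8, -0.7]
grip_width: 0.0
clock: 12.3
position: [0.5019, 0.3023, 0.1111]
tool_rot: [-3.141, -0.001, 0.362]
force: [0.3, 0.2, -0.2]
grip_width: 0.0001
12.3 [0.5019 0.3023 0.1111] [-3.141e+00 -1.000e-03  3.620e-01] F [ 0.28  0.21 -0.23] w 0.0001
[-0.1  0.3 41.1]
```

View pics/b1.png

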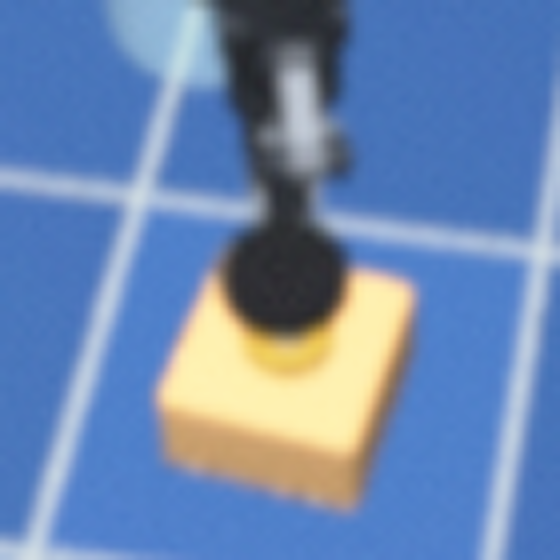

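View pics/b1t.png

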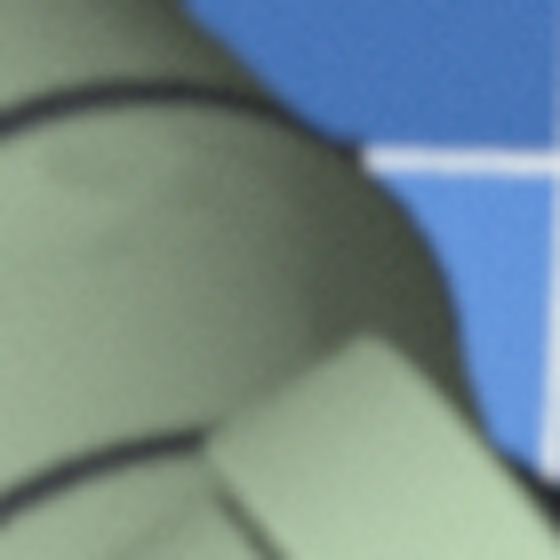

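In the side view the tip is above the black cap (cap at (241,264)), and the columns line up. The arm hides it from the top camera. I'll press.

```bash
python3 -m creep '[{"rx":0,"ry":0,"rz":0,"tx":0,"ty":0,"tz":6,"hand":1},{"rx":0,"ry":0,"rz":0,"tx":0,"ty":0,"tz":12,"hand":1},{"rx":0,"ry":0,"rz":0,"tx":0,"ty":0,"tz":18,"hand":1},{"rx":0,"ry":0,"rz":0,"tx":0,"ty":0,"tz":22,"hand":1},{"rx":0,"ry":0,"rz":0,"tx":0,"ty":0,"tz":24,"hand":1},{"rx":0,"ry":0,"rz":0,"tx":0,"ty":0,"tz":25,"hand":1},{"rx":0,"ry":0,"rz":0,"tx":0,"ty":0,"tz":26,"hand":1},{"rx":0,"ry":0,"rz":0,"tx":0,"ty":0,"tz":27,"hand":1}]'; python3 -m creep '[{"rx":0,"ry":0,"rz":0,"tx":0,"ty":0,"tz":1,"hand":1},{"rx":0,"ry":0,"rz":0,"tx":0,"ty":0,"tz":2,"hand":1},{"rx":0,"ry":0,"rz":0,"tx":0,"ty":0,"tz":3,"hand":1},{"rx":0,"ry":0,"rz":0,"tx":0,"ty":0,"tz":4,"hand":1},{"rx":0,"ry":0,"rz":0,"tx":0,"ty":0,"tz":5,"hand":1},{"rx":0,"ry":0,"rz":0,"tx":0,"ty":0,"tz":6,"hand":1},{"rx":0,"ry":0,"rz":0,"tx":0,"ty":0,"tz":7,"hand":1},{"rx":0,"ry":0,"rz":0,"tx":0,"ty":0,"tz":8,"hand":1}]'; python3 -c "
from h import *
st();print(delta((.502,.302,.07)))"
```

```text
clock: 13.2
position: [0.5016, 0.3021, 0.0834]
tool_rot: [-3.142, -0.0, 0.362]
force: [0.3, 0.6, 0.4]
grip_width: 0.0001
clock: 14.0
position: [0.5016, 0.3021, 0.0753]
tool_rot: [-3.142, -0.0, 0.362]
force: [-0.1, -0.9, 4.8]
grip_width: 0.0003
14.0 [0.5016 0.3021 0.0753] [-3.142 -0.     0.362] F [-0.07 -0.9   4.85] w 0.0003
[0.4 0.2 5.3]
```

```bash
python3 -m creep '[{"rx":0,"ry":0,"rz":0,"tx":0,"ty":0,"tz":1,"hand":1},{"rx":0,"ry":0,"rz":0,"tx":0,"ty":0,"tz":2,"hand":1},{"rx":0,"ry":0,"rz":0,"tx":0,"ty":0,"tz":3,"hand":1},{"rx":0,"ry":0,"rz":0,"tx":0,"ty":0,"tz":4,"hand":1},{"rx":0,"ry":0,"rz":0,"tx":0,"ty":0,"tz":5,"hand":1},{"rx":0,"ry":0,"rz":0,"tx":0,"ty":0,"tz":5,"hand":1},{"rx":0,"ry":0,"rz":0,"tx":0,"ty":0,"tz":5,"hand":1},{"rx":0,"ry":0,"rz":0,"tx":0,"ty":0,"tz":5,"hand":1}]'; python3 -m creep '[{"rx":0,"ry":0,"rz":0,"tx":0,"ty":0,"tz":-5,"hand":1},{"rx":0,"ry":0,"rz":0,"tx":0,"ty":0,"tz":-20,"hand":1},{"rx":0,"ry":0,"rz":0,"tx":0,"ty":0,"tz":-60,"hand":1},{"rx":0,"ry":0,"rz":0,"tx":0,"ty":0,"tz":-100,"hand":1},{"rx":0,"ry":0,"rz":0,"tx":0,"ty":0,"tz":-140,"hand":1},{"rx":0,"ry":0,"rz":0,"tx":0,"ty":0,"tz":-180,"hand":1},{"rx":0,"ry":0,"rz":0,"tx":0,"ty":0,"tz":-180,"hand":1},{"rx":0,"ry":0,"rz":0,"tx":0,"ty":0,"tz":-180,"hand":1}]'; python3 -c "
from h import *
st()
f=viewer.grab_frame('side'); cv2.imwrite('pics/e1.png',cv2.resize(f['pixels'][110:320,150:350],None,fx=2.8,fy=2.8,interpolation=2))
W={'white':(258,136,286,160),'yellow':(240,178,270,204),'black':(228,252,252,282)}
K,R,t=cam(f)
for c,xy in (('white',(.498,-.2555)),('yellow',(.519,.001)),('black',(.502,.302))):
    m,s=blob(f,c,W[c]); print(c,m,s,'rows for down 0/12/24', [round(proj(f,(*xy,z-.002))[1],1) for z in (.082,.07,.058)])
f=viewer.grab_frame('top'); cv2.imwrite('pics/e2.png',f['pixels'])
"
```

```text
clock: 14.8
position: [0.5015, 0.302, 0.0702]
tool_rot: [3.142, 0.0, 0.362]
force: [-0.5, 0.1, -0.0]
grip_width: 0.0002
clock: 15.6
position: [0.5018, 0.3022, 0.2522]
tool_rot: [-3.141, -0.002, 0.362]
force: [-0.5, 0.3, -1.0]
grip_width: 0.0001
15.6 [0.5018 0.3022 0.2522] [-3.141e+00 -2.000e-03  3.620e-01] F [-0.48  0.28 -1.01] w 0.0001
white [270.32 147.11] [  5   7  15   9 100] rows for down 0/12/24 [np.float64(143.6), np.float64(146.2), np.float64(148.8)]
yellow [253.19387755 191.14285714] [ 7  9 13 10 98] rows for down 0/12/24 [np.float64(186.7), np.float64(189.4), np.float64(192.2)]
black [240.28682171 266.51937984] [  6   9  13  12 129] rows for down 0/12/24 [np.float64(261.7), np.float64(264.5), np.float64(267.2)]
```

View pics/e1.png

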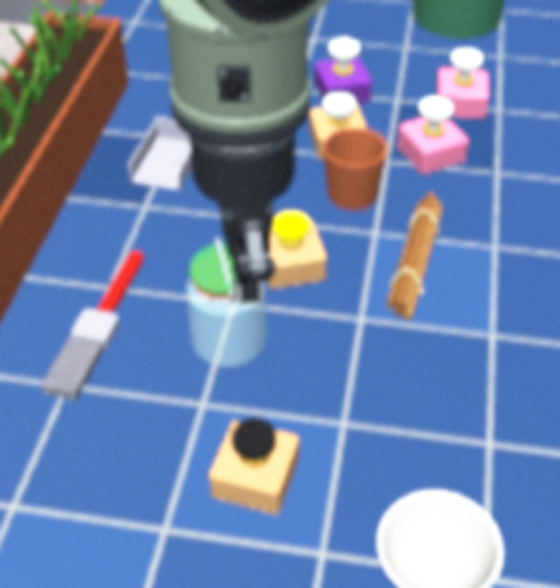

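View pics/e2.png

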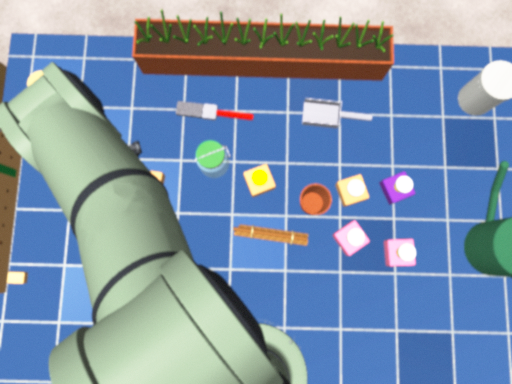

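All three caps sank by 2.3 to 2.9 px, where 12 mm would show as about 2.7 px, and the loose things haven't moved in the pictures. I'll hand the job in.

```bash
python3 -c "
from h import *
print(bot.job_done()); st()"
```

```text
the job is handed in; nothing more can be done
None
the job is handed in; nothing more can be done
```

I pressed the white plunger, then the yellow, then the black from above with the shut fingers, and handed the job in at about 16 s of the 67 s allowed. The hand-in gives no verdict, so these are my own checks:

- **Depth:** each press ended with the fingertip at 70.2 mm above the bench, which is about 11.8 mm down. In the side view the caps sank by 2.3 (white), 2.9 (yellow) and 2.3 (black) px. Half-way should show as about 2.7 px and the bottom stop as about 5.3 px.
- **Force:** the highest reading was about 5 N, but I only read it at the end of each move, so brief peaks in between weren't seen.
- **Other things on the bench:** the jar, pot, brush, bundle and scoop looked unmoved in the last pictures, and I never touched the pink and purple look-alikes. The bowl showed only in the side view, in its place. I judged this by eye and did not measure it.
- **At hand-in:** the tool stood clear at 0.25 m above the bench.

**What fell short:**
- The arm hid the black plunger from the top camera at every later look, and hid yellow when I checked its depth. Those depths therefore rest on the side view and the fingertip height.
- The cap rows in the side view were about 1 to 2 px lower than my projection at every depth, including before pressing, so I relied on how far they shifted.
- My first move command was refused because it left out some keys. Nothing moved.

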